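# Ring up a cup on the tea ledge's tally counter

### The arm

A 6-joint arm with a two-finger parallel gripper is mounted at the origin on the work surface. World frame = base frame: x ahead of the robot, y to its left, z up, the work surface at z = 0. Lengths are in m, angles in rad, forces in N, time in s.
With the tool pointing down it reaches from about 0.375 to 0.9 m from the base axis. Payload 3.1 kg.
Tool frame: the origin (TCP) lies between the finger pads; the fingertips stand 17 mm ahead of it and the grasp point (between the pads) lies 2 mm behind it (robot.nose_length is the distance from the TCP to the fingertips, in m); z points along the fingers, y is the line along which they close (so a half turn about z gives the same grasp; the last joint's range is limited). The gripper opens to 87 mm and grips with 3 to 60 N. Pads are 19 mm wide; open, the fingers measure 117 mm over their backs; the gripper's body (75 mm by 190 mm) begins 51 mm behind the grasp point.
Start: joints at [0.923, 0.527, 1.433, -0, 1.181, -0.178], TCP at [0.282, 0.558, 0.24] pointing down, gripper open.
Joint ranges: [-3.08, 3.08], [-0.75, 2.2], [0.22, 2.44], [-1.43, 4.57], [0, 2.65], [-2.85, 2.85]. Speed limits (rad/s): [2.79, 2.79, 3.14, 3.14, 3.14, 3.14].

### API

Orientations are given as a unit quaternion [x, y, z, w].
In Python, from rig import robot, cams gives the robot as it stands.
- The arm moves only by the shell command python3 -m pendant 'ROWS' [FORCE]. ROWS is JSON, a list of rows, each an object with "jaw": the opening, from 0 (shut) to 1 (fully open); "linear": the shift along the tool's x, y, z in cm, a list of three; "twist": the turn about the tool's z in degrees. A call has 1 to 12 rows; each row shifts and turns the commanded pose from where the row before left it, along the tool's axes as they then stand; what a row does not reach is not made up. A row lasts 1/12 s, in which the tool goes at most 41.7 mm and 7.16 degrees, less where a joint would pass 70% of its speed; a pose out of reach is approached as far as the arm can. A call is refused whole if a number of a shift passes 4.17 or a number of a turn 7.16, either way. A call with a gripper value outside its range is refused whole. The fingers move at their own pace and stop on an object; FORCE is the grip in N (left out, the last holds). Time passes only in rows, so rows that do not move let the fingers close. It gives the time, the measured TCP pose, the force, the opening and the grip force at its end, in the units of the state.
- robot.get_obs(): the state, without advancing time (a new reading comes with each control period).
- cams.camera(name): name is "side" or "top" or "wrist"; returns a dict with "color" (384x512x3 uint8, blue, green, red), "depth" (384x512 float32, m along the optical axis (not along the pixel's ray), 0 where there is no reading), "fov_y" (degrees; the focal length in pixels is half the picture's height over the tangent of half this angle, whatever the lens; pixels are square), "cx", "cy" (the principal point, pixels), "k1" (the pictures are not rectified: a ray, as slopes to the right and down, at radius r is drawn at 1 + k1 r^2 times it, then the intrinsics apply), "view" (4x4, takes a point from world to camera coordinates). Camera axes: x right, y down, z forward; pixel columns grow to the right and rows downward; lengths in m; the calibration is good to about 2 mm. A picture is of the moment at which its call begins.
- robot.hand_in(): hands the job in; it is judged then, once.
The state is a dict: "time": time; "q": joint angles; "joint_velocities": joint speeds; "joint_torque": joint torques, N m; "position": TCP position; "tool_rot": TCP orientation; "ft_force": force on the tool from outside, world axes, zero at the start; "moment": the same for the moment, N m; "grip_width": finger opening in m; "grip_force": force on a finger pad.
Only numpy, scipy, OpenCV 4.12 (cv2) and the standard library are available. Lean on these libraries where they do the work, as an engineer would, in place of code of your own. Each camera call takes 0.05 s, during which the arm holds its last target. There are 200 camera calls.

### The job

Two lever tally counters are screwed to the tea ledge. Log a poured cup on the one whose lever ends in an upright round post: swing that lever all the way round to its stop, pause there a moment, then let go and see that it springs fully back. Leave the other counter's lever (flat tab at its end) alone, and keep the clear mug standing where it is.

Things in the scene. Friction and masses are not known exactly. Their poses are not given: they have to be found in the camera images.
- counter: The counter to use, fixed: grey metal box 100 x 100 x 60 mm high on a 120 mm square foot. Origin: centre of its underside, on the ledge; z up; front = -x, number window on top towards +x; yaw up to 29 deg. Lever pivot: vertical, through the origin. Lever: flat steel arm 14 mm wide, 66 to 72 mm above the ledge, at its end an upright round black post, 20 mm diameter, 75 mm from the pivot, its top at 112 mm.
- count_lever (a joint): Angle q of that lever, rad: 0 = home, 1.10 = hard stop. Grows anticlockwise seen from above: the post crosses the front from the +y to the -y side. Post axis in the counter's frame: x = -75 cos(0.55 - q), y = 75 sin(0.55 - q) mm. The post turns with the arm. A spring pulls it home with 3 N at the post at rest, 8 N at the stop; let go, it snaps back to 0.
- spare_lever (a joint): Angle of the other counter's lever, rad, 0 = home. Same box and arm, but the lever ends in a flat upright black tab (40 mm wide across the arm, 4 mm thick, top at 92 mm), no round post. It stands on the other side, left or right, at least 0.36 m away in y. To be left alone.
- mug: Clear plastic mug, 80 mm across, 95 mm high, handle on its own +y side, standing loose between the two counters. Origin: centre of its underside, z up. To be left standing where it is.
Not all that is in view belongs to the job. Leave any orange or turquoise look-alike of the mug alone.

How it is judged:
By the outcome, as a careful person would: the job done as asked, in the order asked, and still so for the second after the job is handed in, with the robot touching nothing.
It also fails if it takes over 38 s, if anything falls off the work surface, if the arm or the gripper's body presses on something with over 40 N, if the wrist force passes 120 N, or if a joint passes its speed limit or range.

## Working session

There is one attempt and no reset: what is moved stays moved. The work goes in short steps, Python scripts to look and compute and a shell command to move; the robot and the scene stay as the last step left them, time stands still between calls to the robot, and variables do not carry over. Pictures are saved under pics/ and viewed, at most 10 in all, crops included, and the job is handed in when it is done.

```bash
ls; mkdir -p pics; cat > h.py <<'E'
import numpy as np, cv2
from rig import robot, cams
def cam(n):
    c=cams.camera(n); h,w=c["depth"].shape
    c["f"]=h/2/np.tan(np.radians(c["fov_y"])/2); return c
def rays(c,uv):
    K=np.array([[c["f"],0,c["cx"]],[0,c["f"],c["cy"]],[0,0,1.]])
    s=cv2.undistortPoints(np.array(uv,float).reshape(-1,1,2),K,np.array([c["k1"],0,0,0,0])).reshape(-1,2)
    V=np.array(c["view"]); d=np.c_[s,np.ones(len(s))]@V[:3,:3]; o=-V[:3,:3].T@V[:3,3]
    return o,d
def onplane(c,uv,z):
    o,d=rays(c,uv); return o+d*((z-o[2])/d[:,2])[:,None]
def bydepth(c,uv):
    o,d=rays(c,uv); return o+d*np.array([c["depth"][int(round(v)),int(round(u))] for u,v in uv])[:,None]
E
python3 - <<'E'
from h import *
ims=[]
for n in("top","side"):
    c=cam(n); cv2.imwrite(f"pics/{n}1.png",c["color"]); V=np.array(c["view"]); print(n,c["f"],c["k1"],-V[:3,:3].T@V[:3,3],V[2,:3])
print(robot.get_obs())
E
```

```text
pics
top 495.95744276242675 -0.1121404560518412 [ 0.26272482 -0.00693367  1.20577032] [ 0.19712974  0.01620843 -0.98024342]
side 350.7107593575929 0.012443655439671596 [ 0.36571779 -0.5694189   0.66197824] [ 0.15637386  0.67053279 -0.72521238]
{'time': 0.1, 'q': array([ 9.23492764e-01,  5.28371183e-01,  1.43375773e+00, -8.69033992e-07,
        1.18139612e+00, -1.78428864e-01]), 'joint_velocities': array([-0.00108241, -0.00088767, -0.00204144,  0.00030217,  0.00277756,
       -0.0002902 ]), 'joint_torque': array([-8.02753311e-04, -4.40992928e+01, -1.77148747e+01,  6.33848459e-02,
        5.34937601e-02, -5.37253459e-05]), 'position': array([0.28198297, 0.55708163, 0.23867592]), 'tool_rot': array([ 2.32295493e-01,  9.72644781e-01, -8.85168105e-04, -3.87303107e-04]), 'ft_force': array([-0.71590321, -0.33983001, -0.86943274]), 'moment': array([0.0565212 , 0.04015659, 0.03989466]), 'grip_force': 0.0, 'grip_width': 0.08689327950220403}
```

View pics/top1.png

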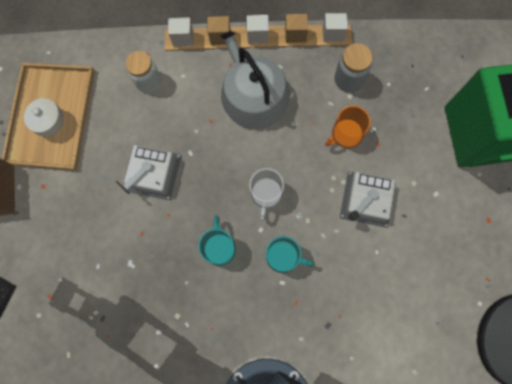

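View pics/side1.png

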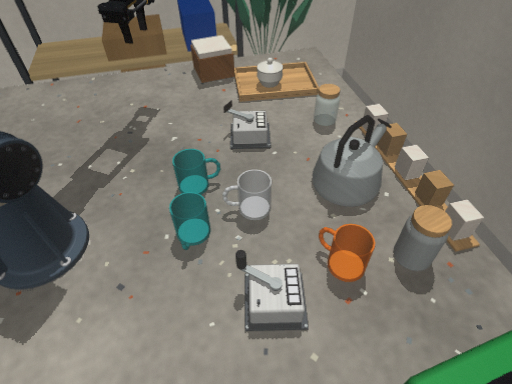

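Two candidates. In top, the counter at (151,170) has a lever ending at (125,185), and the one at (372,198) has a lever ending at (354,214). In side, the far one at (250,127) ends in a flat tab at (229,106), and the near one at (275,295) ends in a round black post at (241,259). The near one (right, -y) fits the description. I'll confirm it in a crop and measure.

```bash
python3 - <<'E'
from h import *
t=cam("top"); s=cam("side")
a=cv2.resize(s["color"][225:345,210:330],(480,480),interpolation=cv2.INTER_CUBIC); b=cv2.resize(t["color"][155:235,330:410],(300,300),interpolation=cv2.INTER_CUBIC)
im=np.zeros((480,780,3),np.uint8); im[:,:480]=a; im[:300,480:]=b; cv2.imwrite("pics/crop1.png",im)
def blob(c,x0,y0,x1,y1,thr):
    m=(c["color"][y0:y1,x0:x1].max(2)<thr).astype(np.uint8)
    n,l,st,ce=cv2.connectedComponentsWithStats(m)
    for i in range(1,n):
        if st[i,4]>8: print(st[i]+[x0,y0,0,0,0],ce[i]+[x0,y0])
print("top dark");blob(t,335,190,375,225,45)
print("side dark");blob(s,225,240,262,280,45)
# box top via depth height mask
for n,c,r in(("top",t,(320,150,430,250)),("side",s,(225,235,325,345))):
    x0,y0,x1,y1=r
    uv=np.array([(u,v) for v in range(y0,y1) for u in range(x0,x1)])
    P=bydepth(c,uv)
    for lo,hi in((.054,.0635),(.064,.08),(.085,.13)):
        k=(P[:,2]>lo)&(P[:,2]<hi)
        if k.sum()<5: continue
        Q=P[k]; rect=cv2.minAreaRect(Q[:,:2].astype(np.float32)*1000)
        print(n,lo,hi,k.sum(),Q.mean(0).round(4),"rect",rect)
    m=np.zeros(c["depth"].shape,np.uint8); 
# lever knob pivot and mug rim
E
```

```text
top dark
side dark
top 0.054 0.0635 1276 [ 0.4754 -0.2608  0.0599] rect ((476.7817687988281, -260.31768798828125), (101.03091430664062, 98.73758697509766), 77.7520980834961)
top 0.064 0.08 360 [ 0.4766 -0.253   0.0698] rect ((464.1518249511719, -255.60830688476562), (93.55256652832031, 114.23542785644531), 77.63274383544922)
top 0.085 0.13 74 [ 0.4242 -0.2056  0.108 ] rect ((424.80804443359375, -206.75634765625), (16.24966049194336, 18.99385643005371), 89.79591369628906)
side 0.054 0.0635 2157 [ 0.4753 -0.2692  0.0602] rect ((476.52850341796875, -262.1361389160156), (99.78813171386719, 100.5528793334961), 76.2255630493164)
side 0.064 0.08 455 [ 0.4613 -0.2484  0.0713] rect ((460.8543395996094, -256.27728271484375), (74.71714782714844, 116.4575424194336), 75.89423370361328)
side 0.085 0.13 153 [ 0.4212 -0.2121  0.1046] rect ((421.0357666015625, -208.8802490234375), (17.684812545776367, 19.249311447143555), 18.798782348632812)
```

View pics/crop1.png

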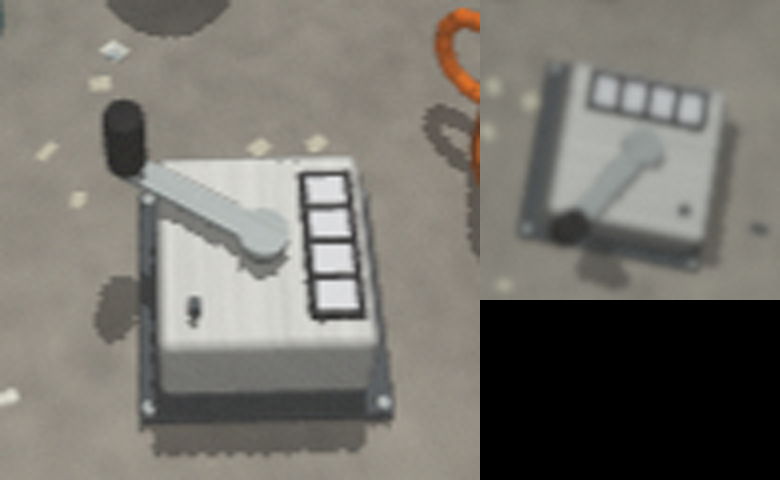

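The crop confirms it: the right-hand counter has the upright round black post (crop 124,135; side 241,259), and the other ends in a flat tab. The two views give box centre (0.4767, -0.2612) and yaw about -13°. They predict the post at (0.423, -0.209), against a measured (0.4245, -0.207), top near 0.11.

Plan: grip the post with the jaws closing radially, so that opening them lets it leave freely. Follow the arc to the stop, pause, then open.

```bash
python3 -m pendant '[{"jaw":1,"linear":[-2.83,-2.2,0],"twist":0},{"jaw":1,"linear":[-2.83,-2.2,0],"twist":0},{"jaw":1,"linear":[-2.83,-2.2,0],"twist":0},{"jaw":1,"linear":[-2.83,-2.2,0],"twist":0},{"jaw":1,"linear":[-2.83,-2.2,0],"twist":0},{"jaw":1,"linear":[-2.83,-2.2,0],"twist":0},{"jaw":1,"linear":[-2.83,-2.2,0],"twist":0},{"jaw":1,"linear":[-2.83,-2.2,0],"twist":0},{"jaw":1,"linear":[-2.83,-2.2,0],"twist":0},{"jaw":1,"linear":[-2.83,-2.2,0],"twist":0},{"jaw":1,"linear":[-2.83,-2.2,0],"twist":0}]'
python3 -m pendant '[{"jaw":0.6,"linear":[-1.34,-3.14,0],"twist":0},{"jaw":0.6,"linear":[-1.34,-3.14,0],"twist":0},{"jaw":0.6,"linear":[-1.34,-3.14,0],"twist":0},{"jaw":0.6,"linear":[-1.34,-3.14,0],"twist":0},{"jaw":0.6,"linear":[-1.34,-3.14,0],"twist":0},{"jaw":0.6,"linear":[-1.34,-3.14,0],"twist":0},{"jaw":0.6,"linear":[-1.34,-3.14,0],"twist":0},{"jaw":0.6,"linear":[-1.34,-3.14,0],"twist":0},{"jaw":0.6,"linear":[-1.34,-3.14,0],"twist":0},{"jaw":0.6,"linear":[-1.34,-3.14,0],"twist":0},{"jaw":0.6,"linear":[-1.34,-3.14,0],"twist":0},{"jaw":0.6,"linear":[-1.34,-3.14,0],"twist":0}]'
python3 -m pendant '[{"jaw":0.6,"linear":[0,0,0],"twist":7.1},{"jaw":0.6,"linear":[0,0,0],"twist":7.1},{"jaw":0.6,"linear":[0,0,0],"twist":7.1},{"jaw":0.6,"linear":[0,0,0],"twist":7.1},{"jaw":0.6,"linear":[0,0,0],"twist":7.1},{"jaw":0.6,"linear":[0,0,0],"twist":7.1},{"jaw":0.6,"linear":[0,0,0],"twist":7.1},{"jaw":0.6,"linear":[0,0,0],"twist":7.1},{"jaw":0.6,"linear":[0,0,0],"twist":7.1},{"jaw":0.6,"linear":[0,0,0],"twist":7.1},{"jaw":0.6,"linear":[0,0,0],"twist":7.1},{"jaw":0.6,"linear":[0,0,0],"twist":7.1}]'
python3 -m pendant '[{"jaw":0.6,"linear":[0,0,0],"twist":7.1},{"jaw":0.6,"linear":[0,0,0],"twist":7.1},{"jaw":0.6,"linear":[0,0,0],"twist":7.1},{"jaw":0.6,"linear":[0,0,0],"twist":1.2},{"jaw":0.6,"linear":[0,0,0],"twist":0},{"jaw":0.6,"linear":[0,0,0],"twist":0}]'
python3 - <<'E'
from h import *
from scipy.spatial.transform import Rotation as R
o=robot.get_obs(); M=R.from_quat(o["tool_rot"]).as_matrix(); print(M.round(3)); y=M[:,1]; print(np.degrees(np.arctan2(y[1],y[0])))
print(M.T@(np.array([.4237,-.208,.097])-o["position"])*100, o["time"],o["ft_force"],o["q"])
c=cam("wrist"); cv2.imwrite("pics/w1.png",c["color"])
r=range
uv=np.array([(u,v) for v in r(384) for u in r(512)]); P=bydepth(c,uv); k=(P[:,2]>.1)&(P[:,2]<.118)&(np.hypot(P[:,0]-.4237,P[:,1]+.208)<.03)
print(k.sum(),P[k].mean(0),P[k].min(0),P[k].max(0))
E
```

```text
time: 1.12
position: [0.4511, 0.1994, 0.2396]
tool_rot: [0.232, 0.973, 0.0, 0.0]
ft_force: [0.1, 0.4, -0.4]
grip_width: 0.0869
grip_force: 0.0
time: 2.12
position: [0.4234, -0.2094, 0.2396]
tool_rot: [0.232, 0.973, 0.0, 0.0]
ft_force: [1.2, 0.2, -0.7]
grip_width: 0.0523
grip_force: 0.0
time: 3.12
position: [0.4239, -0.2077, 0.2395]
tool_rot: [0.831, 0.556, -0.0, -0.0]
ft_force: [-0.0, -0.0, 0.0]
grip_width: 0.052
grip_force: 0.0
time: 3.62
position: [0.4239, -0.2078, 0.2395]
tool_rot: [0.922, 0.387, -0.0, -0.0]
ft_force: [0.1, -0.7, 0.6]
grip_width: 0.0522
grip_force: 0.0
[[ 0.7    0.714 -0.   ]
 [ 0.714 -0.7    0.   ]
 [-0.    -0.    -1.   ]]
-44.41667917265749
[-3.00043903e-02  5.67521962e-03  1.42532353e+01] 3.6167 [ 0.07460687 -0.68473812  0.56325142] [-6.93063555e-01  3.22874984e-01  1.80455295e+00 -2.31715642e-05
  1.01427533e+00  8.21659786e-02]
294 [ 0.4249811  -0.20708921  0.11129228] [ 0.41438258 -0.2179401   0.10013876] [ 0.43386601 -0.19827413  0.1142502 ]
```

The wrist camera puts the post at (0.424, -0.208), directly under the tool. Descend and grip.

```bash
python3 -m pendant '[{"jaw":0.6,"linear":[0,0,3],"twist":0},{"jaw":0.6,"linear":[0,0,3],"twist":0},{"jaw":0.6,"linear":[0,0,3],"twist":0},{"jaw":0.6,"linear":[0,0,2],"twist":0},{"jaw":0.6,"linear":[0,0,2],"twist":0},{"jaw":0.6,"linear":[0,0,1.2],"twist":0},{"jaw":0.6,"linear":[0,0,0],"twist":0},{"jaw":0.6,"linear":[0,0,0],"twist":0}]'
python3 -m pendant '[{"jaw":0,"linear":[0,0,0],"twist":0},{"jaw":0,"linear":[0,0,0],"twist":0},{"jaw":0,"linear":[0,0,0],"twist":0},{"jaw":0,"linear":[0,0,0],"twist":0},{"jaw":0,"linear":[0,0,0],"twist":0},{"jaw":0,"linear":[0,0,0],"twist":0}]' 25
python3 - <<'E'
from h import *
from scipy.spatial.transform import Rotation as R
# rows: rigid turn about pivot (tool frame constant per step); shift happens before or after the turn -> print both
o=robot.get_obs(); M=R.from_quat(o["tool_rot"]).as_matrix(); p=o["position"]
r=M.T@(np.array([.4767,-.2612,p[2]])-p); print("pivot in tool cm",r*100,np.hypot(*r[:2]))
a=np.radians(-6.4); S=np.array([[np.cos(a),-np.sin(a)],[np.sin(a),np.cos(a)]])
print("shift in old axes",(r[:2]-S@r[:2])*100,"in new axes",(S.T@(r[:2]-S@r[:2]))*100)
E
```

```text
time: 4.33
position: [0.4237, -0.2077, 0.0971]
tool_rot: [0.922, 0.387, -0.0, -0.001]
ft_force: [0.3, -0.6, 0.1]
grip_width: 0.0521
grip_force: 0.0
time: 4.83
position: [0.4241, -0.2079, 0.0979]
tool_rot: [0.922, 0.386, 0.0, 0.0]
ft_force: [-0.3, 0.1, -0.2]
grip_width: 0.0203
grip_force: 1.7
pivot in tool cm [-1.09804771e-01  7.49082069e+00  6.39410187e-03] 0.07491625441567341
shift in old axes [-0.8356781   0.03444358] in new axes [-0.83430947 -0.05892322]
```

```bash
python3 -m pendant '[{"jaw":0,"linear":[0,0,0],"twist":0},{"jaw":0,"linear":[-0.41,0.011,0],"twist":-3.15},{"jaw":0,"linear":[-0.41,0.011,0],"twist":-3.15},{"jaw":0,"linear":[-0.41,0.011,0],"twist":-3.15},{"jaw":0,"linear":[-0.41,0.011,0],"twist":-3.15},{"jaw":0,"linear":[-0.41,0.011,0],"twist":-3.15},{"jaw":0,"linear":[-0.41,0.011,0],"twist":-3.15},{"jaw":0,"linear":[-0.41,0.011,0],"twist":-3.15},{"jaw":0,"linear":[-0.41,0.011,0],"twist":-3.15},{"jaw":0,"linear":[-0.41,0.011,0],"twist":-3.15},{"jaw":0,"linear":[-0.41,0.011,0],"twist":-3.15}]' 25
python3 - <<'E'
from h import *
o=robot.get_obs(); p=o["position"][:2]-[.4767,-.2612]; print(np.hypot(*p),np.degrees(np.arctan2(p[1],p[0]))%360-135.5)
E
```

```text
time: 5.75
position: [0.4047, -0.2428, 0.0979]
tool_rot: [0.783, 0.622, 0.001, -0.0]
ft_force: [1.7, 2.6, 3.2]
grip_width: 0.0193
grip_force: 25.0
0.07433043716609916 30.161250687250913
```

```bash
python3 -m pendant '[{"jaw":0,"linear":[-0.41,0.011,0],"twist":-3.15},{"jaw":0,"linear":[-0.41,0.011,0],"twist":-3.15},{"jaw":0,"linear":[-0.41,0.011,0],"twist":-3.15},{"jaw":0,"linear":[-0.41,0.011,0],"twist":-3.15},{"jaw":0,"linear":[-0.41,0.011,0],"twist":-3.15},{"jaw":0,"linear":[-0.41,0.011,0],"twist":-3.15},{"jaw":0,"linear":[-0.41,0.011,0],"twist":-3.15},{"jaw":0,"linear":[-0.41,0.011,0],"twist":-3.15},{"jaw":0,"linear":[-0.41,0.011,0],"twist":-3.15},{"jaw":0,"linear":[0,0,0],"twist":0},{"jaw":0,"linear":[0,0,0],"twist":0}]' 25
python3 - <<'E'
from h import *
o=robot.get_obs(); p=o["position"][:2]-[.4767,-.2612]; a=np.arctan2(p[1],p[0]); print(np.hypot(*p),np.degrees(a)%360-135.5, o["ft_force"], "tangential",o["ft_force"][:2]@[-np.sin(a),np.cos(a)])
E
```

```text
time: 6.67
position: [0.4046, -0.2786, 0.0978]
tool_rot: [0.608, 0.794, 0.001, -0.001]
ft_force: [-1.8, 2.4, 5.6]
grip_width: 0.0192
grip_force: 25.0
0.07413095218069565 58.05280102873161 [-1.76720091  2.44976425  5.63946301] tangential -2.7956772905317346
```

```bash
cat > chk.py <<'E'
from h import *
o=robot.get_obs(); p=o["position"][:2]-[.4767,-.2612]; a=np.arctan2(p[1],p[0]); print(np.hypot(*p),np.degrees(a)%360-135.5, o["ft_force"], "tangential",o["ft_force"][:2]@[-np.sin(a),np.cos(a)],o["moment"])
E
python3 -m pendant '[{"jaw":0,"linear":[-0.2,0.005,0],"twist":-1.5},{"jaw":0,"linear":[-0.2,0.005,0],"twist":-1.5},{"jaw":0,"linear":[-0.2,0.005,0],"twist":-1.5},{"jaw":0,"linear":[0,0,0],"twist":0},{"jaw":0,"linear":[0,0,0],"twist":0}]' 25; python3 chk.py
python3 -m pendant '[{"jaw":0,"linear":[-0.1,0,0],"twist":-0.5},{"jaw":0,"linear":[-0.1,0,0],"twist":-0.5},{"jaw":0,"linear":[0,0,0],"twist":0},{"jaw":0,"linear":[0,0,0],"twist":0}]' 25; python3 chk.py
```

```text
time: 7.08
position: [0.4062, -0.2841, 0.0978]
tool_rot: [0.576, 0.817, 0.001, -0.001]
ft_force: [-0.8, 2.3, 6.3]
grip_width: 0.0193
grip_force: 25.0
0.07410777238794405 62.48667712910816 [-0.81289238  2.28079585  6.28665031] tangential -2.4203473710554615 [ 0.49032495  0.1949792  -0.3615704 ]
time: 7.42
position: [0.4064, -0.2848, 0.0978]
tool_rot: [0.569, 0.822, 0.001, -0.002]
ft_force: [-1.2, 5.0, 7.6]
grip_width: 0.0192
grip_force: 25.0
0.0741186181879652 63.03879635169983 [-1.16942162  5.03760557  7.62320469] tangential -5.148010839572472 [ 0.86626293  0.04212429 -0.20830476]
```

```bash
python3 -m pendant '[{"jaw":0,"linear":[-0.1,0,0],"twist":0},{"jaw":0,"linear":[-0.1,0,0],"twist":0},{"jaw":0,"linear":[0,0,0],"twist":0},{"jaw":0,"linear":[0,0,0],"twist":0}]' 25; python3 chk.py
python3 -m pendant '[{"jaw":0,"linear":[-0.1,0,0],"twist":0},{"jaw":0,"linear":[-0.1,0,0],"twist":0},{"jaw":0,"linear":[0,0,0],"twist":0},{"jaw":0,"linear":[0,0,0],"twist":0}]' 25; python3 chk.py; python3 - <<'E'
from h import *
ims=[]
for n,x0,y0,x1,y1 in(("side",190,215,330,345),("top",320,150,430,250)):
    c=cam(n); ims.append(cv2.resize(c["color"][y0:y1,x0:x1],(390,390)))
cv2.imwrite("pics/stop.png",np.hstack(ims))
E
```

```text
time: 7.75
position: [0.4064, -0.2849, 0.0977]
tool_rot: [0.569, 0.822, 0.002, -0.004]
ft_force: [-1.6, 8.7, 9.1]
grip_width: 0.0192
grip_force: 25.0
0.0741550955538666 63.148466567944894 [-1.59279155  8.67158177  9.11758378] tangential -8.72562114086404 [ 1.41404349  0.07203    -0.25334788]
time: 8.08
position: [0.4065, -0.2851, 0.0976]
tool_rot: [0.569, 0.822, 0.003, -0.006]
ft_force: [-1.6, 11.7, 11.8]
grip_width: 0.0193
grip_force: 25.0
0.0741641400613189 63.29149553754121 [-1.58853017 11.71068874 11.78444501] tangential -11.598180447666838 [ 2.00665724 -0.03486048 -0.13825593]
```

View pics/stop.png

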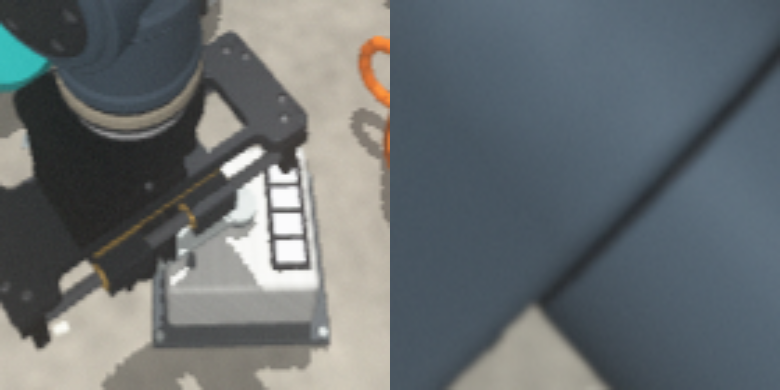

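The side view shows the post held in the fingers at the front right, with the arm at (205,240). The top view is blocked by the robot. The tool has stalled at 63.1° (1.10 rad) while the force climbs, so the lever is at its stop. Pause, then open.

```bash
python3 -m pendant '[{"jaw":0,"linear":[0,0,0],"twist":0},{"jaw":0,"linear":[0,0,0],"twist":0},{"jaw":0,"linear":[0,0,0],"twist":0},{"jaw":0,"linear":[0,0,0],"twist":0},{"jaw":0,"linear":[0,0,0],"twist":0},{"jaw":0,"linear":[0,0,0],"twist":0},{"jaw":0,"linear":[0,0,0],"twist":0},{"jaw":0,"linear":[0,0,0],"twist":0},{"jaw":0,"linear":[0,0,0],"twist":0},{"jaw":0,"linear":[0,0,0],"twist":0},{"jaw":0,"linear":[0,0,0],"twist":0},{"jaw":0,"linear":[0,0,0],"twist":0}]' 25; python3 chk.py
python3 -m pendant '[{"jaw":0.65,"linear":[0,0,0],"twist":0},{"jaw":0.65,"linear":[0,0,0],"twist":0},{"jaw":0.65,"linear":[0,0,0],"twist":0},{"jaw":0.65,"linear":[0,0,0],"twist":0},{"jaw":0.65,"linear":[0,0,0],"twist":0},{"jaw":0.65,"linear":[0,0,0],"twist":0},{"jaw":0.65,"linear":[0,0,0],"twist":0},{"jaw":0.65,"linear":[0,0,0],"twist":0}]'
python3 -m pendant '[{"jaw":0.65,"linear":[0,0,-1],"twist":0},{"jaw":0.65,"linear":[0,0,-2],"twist":0},{"jaw":0.65,"linear":[0,0,-3],"twist":0},{"jaw":0.65,"linear":[0,0,-3],"twist":0},{"jaw":0.65,"linear":[0,0,-3],"twist":0},{"jaw":0.65,"linear":[0,0,-2],"twist":0},{"jaw":0.65,"linear":[0,0,0],"twist":0}]'
python3 - <<'E'
from h import *
s=cam("side"); w=cam("wrist"); cv2.imwrite("pics/after.png",s["color"])
uv=np.array([(u,v) for v in range(225,345) for u in range(210,330)]); P=bydepth(s,uv); k=(P[:,2]>.085)&(P[:,2]<.125)&(np.hypot(P[:,0]-.4767,P[:,1]+.2612)<.12)
print(k.sum(),P[k].mean(0) if k.any() else 0)
E
```

```text
time: 9.18
position: [0.4065, -0.2851, 0.0976]
tool_rot: [0.569, 0.822, 0.003, -0.006]
ft_force: [-0.2, 11.8, 11.0]
grip_width: 0.0193
grip_force: 25.0
0.07418855586140889 63.3127599919446 [-0.19388545 11.77582597 11.01258433] tangential -11.209255020990637 [ 1.93314327 -0.01734491 -0.15522035]
time: 9.85
position: [0.409, -0.2913, 0.0975]
tool_rot: [0.568, 0.823, -0.0, 0.0]
ft_force: [0.3, 0.1, -0.0]
grip_width: 0.0555
grip_force: 0.0
time: 10.43
position: [0.411, -0.2931, 0.2427]
tool_rot: [0.568, 0.823, -0.001, 0.005]
ft_force: [-0.4, -0.4, -0.4]
grip_width: 0.0567
grip_force: 0.0
151 [ 0.42125868 -0.21219959  0.10476185]
```

View pics/after.png

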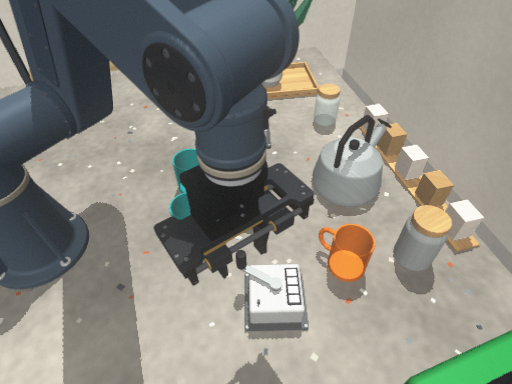

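The post is back at its home pixel (241,259). Its measured position (0.4213, -0.2122) matches the one before the swing, the gripper is clear, and the force reading is near zero.

```bash
python3 -c "
from rig import robot; print(robot.hand_in())"
```

```text
the job is handed in; nothing more can be done
None
```

I swung the round-post lever to its stop, held it there for over a second and let go, and it sprang fully back home. I didn't go near the other counter's lever or the mug, but the arm hid the mug in the last picture, so I didn't see it afterwards. The job is handed in.

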